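# Mount the tube carousel in the rotator's chuck

## Task

Mount the tube carousel on the bench rotator: push its spindle fully home into the open chuck, swing the chuck sleeve's black-ball lever until the three brass jaws grip the spindle firmly, then turn the red lock collar so its lever lines up with the red mark. Last, press the green loading rest down to the bottom, so that the chuck alone carries the carousel level. Leave the other things on the bench where they are.

Things in the scene. Friction and masses are not known exactly. Their poses are not given: they have to be found in the camera images.
- rotator: Fixed rotator: grey base plate 130 x 420 x 12 mm, white drive housing (130 x 112 mm, 164 mm high) at its +y end. Origin on the bench under the chuck's mouth; own y is parallel to the level chuck axis, 105 mm above the bench; the mouth faces -y; own x points away from the robot at yaw 0. Along y: rest -112 to -35, jaws -12 to 34, sleeve 0 to 64, collar 76 to 100, mark disc 108 to 118 mm.
- chuck_mouth (a point): Point on the chuck's axis in the plane of the sleeve's front face, 105 mm above the rotator's origin. A fixed stop for the spindle's tip lies on the axis inside the chuck at rotator y = +40 mm.
- sleeve (a joint): Turn of the aluminium sleeve (62 mm across), rad. At 0 its lever leans 0.6 rad from vertical to the rotator's -x; grows as the ball goes over the top to +x. Starts 0 to 0.2. Jaws close 4.2 mm per rad and touch the spindle at about 0.95; then it stiffens and grips firmly at 1.1 to 1.2. At the ball: 3 N at first, 5 N at 1.1, 8 N at 1.5 (stop). Stays if let go (from beyond 1.2 eases back to it).
- sleeve_ball (a point): Centre of the black ball (18 mm across) on the sleeve's lever (9 mm steel bar): 88 mm from the chuck's axis, at rotator y = +30 mm.
- jaw_top: Upper of three brass jaws, 10 mm wide, 46 mm long, moving radially. Origin on the chuck's axis when open, moves down as it closes. Inner face 11 mm from the axis when open.
- jaw_far: Lower jaw on the +x side, like jaw_top, 120 degrees round the axis.
- jaw_near: Lower jaw on the -x side, like jaw_top.
- collar (a joint): Turn of the red lock collar (64 mm across) about the chuck's axis, rad. At 0 its lever leans 0.6 rad from vertical to the rotator's +x, at the white mark; grows as the ball goes over the top to -x. The red locked mark is at 1.1 (lever leaning 0.5 rad to -x); it can be pushed past, to a stop at 1.55. Starts 0 to 0.3. About 1.5 N at the ball; stays where left.
- collar_ball (a point): Centre of the red ball (18 mm across) on the lock collar's lever (9 mm red bar): 88 mm from the chuck's axis, at rotator y = +88 mm.
- rest (a joint): Travel of the green loading rest, m: 0 is up (the spindle lies in its V saddle, on the chuck's axis), grows downward, bottom at 0.028. Stiff slide without a spring: 5 to 8 N presses it down and it stays where it is left.
- pad_near (a point): Top centre of the rest's green press pad on the rotator's -x side: 52 mm from the axis, 15 mm below it, at rotator y = -72 mm; 28 mm wide in y, its outer edge 67 mm from the axis. Moves with the rest.
- pad_far (a point): The same pad on the +x side.
- carousel: Loose tube carousel, 170 to 265 g: steel spindle 14 mm across, 160 mm long; at its outer end a blue disc 64 mm across, 8 mm thick, with six little tubes, and a black knob. Origin at the spindle's tip on its axis; it runs to the body's own -y; disc 160 to 168 mm from the tip. It starts in the saddle, tip at rotator y = -10 to +6 mm; home is +40 mm. 1 to 3 N slides it; it may roll.
- knob_end (a point): Middle of the flat outer end of the black knob (18 mm across), 190 mm from the spindle's tip: a place to push.
- tube_rack: Bystander: light-blue rack with small coloured-capped tubes, 50 x 85 x 45, sizes in mm; origin at its underside. Leave it alone.
- pipette: Bystander: white and green pipette lying on its side, 250 long, sizes in mm; origin at its underside. Leave it alone.
- tip_box: Bystander: dark green box of yellow tips, 85 x 115 x 60, sizes in mm; origin at its underside. Leave it alone.
- cup: Bystander: white plastic cup, 72 across, 95 high, sizes in mm; origin at its underside. Leave it alone.
- reagent: Bystander: amber bottle with blue cap, 60 across, 140 high, sizes in mm; origin at its underside. Leave it alone.
- timer: Bystander: orange flat timer, 60 x 60 x 22, sizes in mm; origin at its underside. Leave it alone.
- petri_dish: Bystander: closed petri dish, 95 across, 16 high, sizes in mm; origin at its underside. Leave it alone.

How it is judged:
By the outcome, as a careful person would: the job done as asked, in the order asked, and still so for the second after the job is handed in, with the robot touching nothing.
It also fails if it takes over 67 s, if anything falls off the work surface, if the arm or the gripper's body presses on something with over 40 N, if the wrist force passes 120 N, or if a joint passes its speed limit or range.

## Robot

A 6-joint arm with a two-finger parallel gripper is mounted at the origin on the work surface. World frame = base frame: x ahead of the robot, y to its left, z up, the work surface at z = 0. Lengths are in m, angles in degrees, forces in N, time in s.
With the tool pointing down it reaches from about 0.375 to 0.9 m from the base axis. Payload 3.1 kg.
Tool frame: the origin (TCP) lies midway between the tips of the shut fingers; the grasp point (between the pads) lies 19 mm behind it; z points along the fingers, y is the line along which they close (so a half turn about z gives the same grasp; the last joint's range is limited). The gripper opens to 87 mm and grips with 3 to 60 N. Pads are 19 mm wide; open, the fingers measure 117 mm over their backs; the gripper's body (75 mm by 190 mm) begins 51 mm behind the grasp point.
Start: joints at [66.205, 30.224, 82.088, -0, 67.689, -10.227], TCP at [0.147, 0.608, 0.223] pointing down, gripper open.
Joint ranges: [-176.69, 176.69], [-43.24, 126.21], [12.49, 139.97], [-82, 262], [0, 151.66], [-163.58, 163.58]. Speed limits (degrees/s): [159.86, 159.86, 180, 180, 180, 180].

## Interface

Orientations are given as a 3x3 rotation matrix whose columns are the frame's x, y, z axes.
In Python, from rig import read_state, capture, camera_info, hand_in gives the robot as it stands.
- The arm moves only by the tool drive_tool, never from a script. Its argument "motion" is a list of rows, each a list of 2 entries, a list of its own where there are three numbers: the shift along the tool's x, y, z in mm, then the turn, a rotation vector about the tool's x, y, z in rad. A call has 1 to 5 rows; each row shifts and turns the commanded pose from where the row before left it, along the tool's axes as they then stand; what a row does not reach is not made up. A row lasts 1/10 s, in which the tool goes at most 50 mm and 8.59 degrees, less where a joint would pass 70% of its speed; a pose out of reach is approached as far as the arm can. A call is refused whole if a number of a shift passes 50 or a number of a turn 0.15, either way. A call with a gripper value outside its range is refused whole. "gripper" is the opening, from 0 (shut) to 1 (fully open), set as the call begins (left out, the last holds). The fingers move at their own pace and stop on an object; the grip force is fixed at half the most. Time passes only in rows, so rows that do not move let the fingers close. It gives the time, the measured TCP pose, the force, the opening and the grip force at its end, in the units of the state.
- read_state(): the state, without advancing time (a new reading comes with each control period).
- capture(name): name is "side" or "top" or "wrist"; returns the picture (480x640x3 uint8, red, green, blue); there is no depth.
- camera_info(name): a dict with "fovy" (degrees; the focal length in pixels is half the picture's height over the tangent of half this angle, whatever the lens; pixels are square), "cx", "cy" (the principal point, pixels), "xyz" and "orientation" of the camera in the world; the wrist camera has in their place "T_tool_cam" (4x4, takes a point from camera to tool coordinates, whose origin is the TCP and whose axes are the flange's). Camera axes: x right, y down, z forward; pixel columns grow to the right and rows downward; lengths in m; the calibration is good to about 2 mm. A picture is of the moment at which its call begins: read the wrist's pose just before it. camera_info takes no time and is no camera call.
- hand_in(): hands the job in; it is judged then, once.
The state is a dict: "time_s": time; "joint_positions": joint angles; "qvel": joint speeds; "tau": joint torques, N m; "position": TCP position; "tcp_rot": TCP orientation; "force": force on the tool from outside, world axes, zero at the start; "moment": the same for the moment, N m; "opening": opening from 0.0 (shut) to 1.0 (fully open); "grasp_force": force on a finger pad.
Only numpy, scipy, OpenCV 4.12 (cv2) and the standard library are available. Lean on these libraries where they do the work, as an engineer would, in place of code of your own. Each camera call takes 0.05 s, during which the arm holds its last target. There are 200 camera calls.

## Working session

There is one attempt and no reset: what is moved stays moved. The work goes in short steps, Python scripts to look and compute and a tool call to move; the robot and the scene stay as the last step left them, time stands still between calls to the robot, and variables do not carry over. Pictures are saved under pics/ and viewed, at most 10 in all, crops included, and the job is handed in when it is done.

Besides the shell and the picture viewer there is one more tool, called as name(argument=value, ...) on one line, values as JSON. drive_tool: Moves the arm, as the interface text tells. Its arguments: {"type":"object","properties":{"motion":{"type":"array","items":{"type":"array"}},"gripper":{"type":"number"}},"required":["motion"]}

```bash
ls; mkdir -p pics
python3 - <<'E'
from rig import *
import cv2,numpy as np
print(read_state())
for n in("side","top","wrist"):
    print(n,camera_info(n))
    cv2.imwrite(f"pics/{n}0.png",capture(n)[:,:,::-1])
E
```

```text
pics
{'time_s': 0.0, 'joint_positions': array([ 6.62071009e+01,  3.02802223e+01,  8.21571416e+01, -2.96453588e-03,
        6.76895498e+01, -1.02252330e+01]), 'qvel': array([-0.04521141,  0.00630239, -0.03539165, -0.01114678, -0.05785044,
       -0.06632507]), 'tau': array([-5.23045983e-04, -4.40034628e+01, -1.76596731e+01,  6.34554913e-02,
        5.82012499e-02, -1.61923731e-04]), 'position': array([0.14627904, 0.60687346, 0.22155398]), 'tcp_rot': array([[-9.72098017e-01,  2.34573491e-01, -8.49826782e-04],
       [ 2.34574775e-01,  9.72095926e-01, -2.04611322e-03],
       [ 3.46149232e-04, -2.18837053e-03, -9.99997546e-01]]), 'force': array([0.48421547, 0.94736395, 1.01473716]), 'moment': array([ 0.00331756, -0.04490194, -0.02123847]), 'grasp_force': 0.0, 'opening': 1.0003118990650082}
side {'fovy': 50.91950124834871, 'cx': 324.6095877622668, 'cy': 239.79655219077642, 'xyz': array([ 0.25319303, -0.63252711,  0.91159325]), 'orientation': array([[ 0.91936937, -0.3072822 ,  0.24563715],
       [-0.39297397, -0.68845743,  0.60958824],
       [-0.01820489, -0.65696576, -0.75370058]])}
top {'fovy': 48.79646475294154, 'cx': 327.7327178026126, 'cy': 232.32460655151777, 'xyz': array([0.3165079 , 0.01416616, 1.34662906]), 'orientation': array([[-0.00984291, -0.98786856,  0.15498006],
       [-0.99989781,  0.00811658, -0.01176785],
       [ 0.01036718, -0.15508006, -0.98784751]])}
wrist {'fovy': 70.27669290303385, 'cx': 319.53153895408764, 'cy': 236.04319326512496, 'T_tool_cam': array([[-1.47796700e-03, -9.62058528e-01, -2.72839156e-01,
         7.48159703e-02],
       [ 9.99998628e-01, -1.62584141e-03,  3.15898997e-04,
        -1.12396400e-03],
       [-7.47506522e-04, -2.72838315e-01,  9.62059611e-01,
        -1.61945543e-01],
       [ 0.00000000e+00,  0.00000000e+00,  0.00000000e+00,
         1.00000000e+00]])}
```

View pics/side0.png

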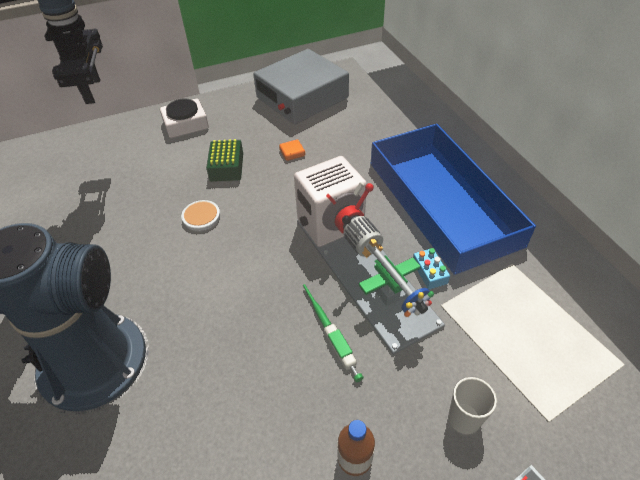

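View pics/top0.png

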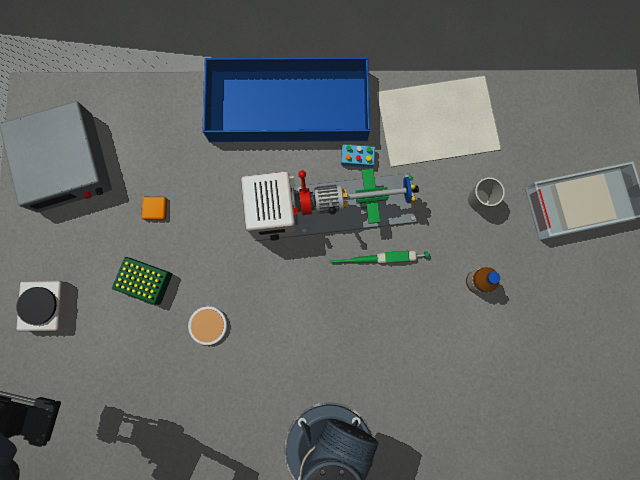

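Run:
```python
import cv2,numpy as np
s=cv2.imread("pics/side0.png")[150:360,290:460]; t=cv2.imread("pics/top0.png")[160:270,235:435]
cv2.imwrite("pics/cs.png",cv2.resize(t,None,fx=4,fy=4,interpolation=2))
cv2.imwrite("pics/cs2.png",cv2.resize(s,None,fx=2.8,fy=2.8,interpolation=2))
```

```text
(no output)
```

View pics/cs.png

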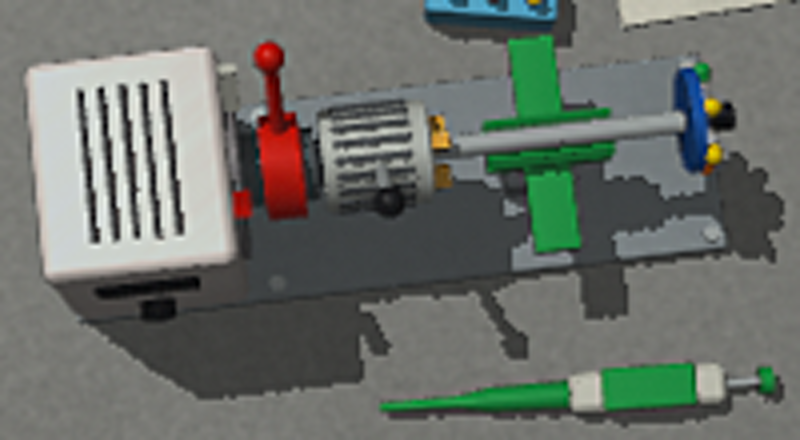

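View pics/cs2.png

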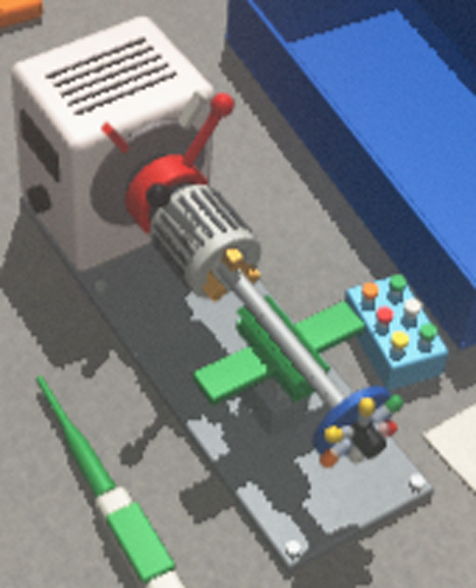

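```bash
cat > h.py <<'E'
from rig import *
import numpy as np, cv2
def ray(n,p,st=None):
    c=camera_info(n)
    f=240/np.tan(np.radians(c["fovy"]/2))
    d=np.array([(p[0]-c["cx"])/f,(p[1]-c["cy"])/f,1])
    if n=="wrist":
        T=c["T_tool_cam"];R=st["tcp_rot"];return st["position"]+R@T[:3,3],R@T[:3,:3]@d
    return np.array(c["xyz"]),np.array(c["orientation"])@d
def tri(rs):
    A=0;b=0
    for o,d in rs:
        d=d/np.linalg.norm(d);P=np.eye(3)-np.outer(d,d);A=A+P;b=b+P@o
    x=np.linalg.solve(A,b)
    return x,[np.linalg.norm(np.cross(x-o,d/np.linalg.norm(d)))for o,d in rs]
def onz(r,z): return r[0]+r[1]*(z-r[0][2])/r[1][2]
E
python3 - <<'E'
from h import *
for k,a,b in [("knob",(416.3,188.8),(422.1,307.1)),("red",(301.8,174.3),(369.3,187.1)),("black",(332,210.3),(346.1,218.9)),("padn",(374.5,222.3),(362.5,288.6)),("padf",(367.5,169.5),(417.9,264.3))]:
    x,e=tri([ray("top",a),ray("side",b)]);print(k,x.round(4),np.round(e,4))
E
```

```text
knob [ 0.6148 -0.2142  0.1114] [0.0006 0.0006]
red [0.635  0.0575 0.179 ] [0.0014 0.0014]
black [ 0.5501 -0.01    0.1831] [0.0012 0.0012]
padn [ 0.5392 -0.1147  0.086 ] [0.0013 0.0013]
padf [ 0.6737 -0.1014  0.0795] [0.0021 0.0021]
```

```bash
cat >> h.py <<'E'
from scipy.spatial.transform import Rotation as Ro
YAW=5.6
def Rt(yaw): # tool down, tool y along rotator x
    c,s=np.cos(np.radians(yaw)),np.sin(np.radians(yaw))
    return np.array([[-s,c,0],[c,s,0],[0,0,-1.]])
def plan(p,R=None,st=None,step=45):
    """rows (shift mm in tool axes, turn rad) from the measured pose to p"""
    st=st or read_state();p0=st["position"];R0=st["tcp_rot"];R=R0 if R is None else R
    w=Ro.from_matrix(R0.T@R).as_rotvec();d=(np.array(p)-p0)*1000
    n=max(1,int(np.ceil(max(np.linalg.norm(d)/step,np.linalg.norm(w)/.145))))
    for i in range(n):
        Ri=R0@Ro.from_rotvec(w*i/n).as_matrix()
        print([(Ri.T@d/n).round(1).tolist(),(w/n).round(4).tolist()])
E
python3 -c "
from h import *
plan([.6,-.08,.30],Rt(YAW))"
```

```text
[[-31.7, -29.6, -4.1], [-0.0001, 0.0, 0.0651]]
[[-33.5, -27.4, -4.1], [-0.0001, 0.0, 0.0651]]
[[-35.3, -25.2, -4.1], [-0.0001, 0.0, 0.0651]]
[[-36.8, -22.8, -4.1], [-0.0001, 0.0, 0.0651]]
[[-38.2, -20.4, -4.1], [-0.0001, 0.0, 0.0651]]
[[-39.5, -17.9, -4.1], [-0.0001, 0.0, 0.0651]]
[[-40.6, -15.3, -4.1], [-0.0001, 0.0, 0.0651]]
[[-41.5, -12.6, -4.1], [-0.0001, 0.0, 0.0651]]
[[-42.2, -9.9, -4.1], [-0.0001, 0.0, 0.0651]]
[[-42.7, -7.1, -4.1], [-0.0001, 0.0, 0.0651]]
[[-43.1, -4.3, -4.1], [-0.0001, 0.0, 0.0651]]
[[-43.3, -1.5, -4.1], [-0.0001, 0.0, 0.0651]]
[[-43.3, 1.3, -4.1], [-0.0001, 0.0, 0.0651]]
[[-43.1, 4.1, -4.1], [-0.0001, 0.0, 0.0651]]
[[-42.8, 6.9, -4.1], [-0.0001, 0.0, 0.0651]]
[[-42.2, 9.7, -4.1], [-0.0001, 0.0, 0.0651]]
[[-41.5, 12.4, -4.1], [-0.0001, 0.0, 0.0651]]
[[-40.6, 15.1, -4.1], [-0.0001, 0.0, 0.0651]]
[[-39.6, 17.7, -4.1], [-0.0001, 0.0, 0.0651]]
```

drive_tool(motion=[[[-32,-30,-4],[0,0,0.065]],[[-33,-27,-4],[0,0,0.065]],[[-35,-25,-4],[0,0,0.065]],[[-37,-23,-4],[0,0,0.065]],[[-38,-20,-4],[0,0,0.065]]], gripper=0)

```text
time_s: 0.65
position: [0.2662, 0.4257, 0.2425]
tcp_rot: [[-0.845, 0.535, -0.0], [0.535, 0.845, -0.0], [-0.0, -0.0, -1.0]]
force: [0.3, 0.4, -0.0]
opening: 0.633
grasp_force: 0.0
```

drive_tool(motion=[[[-40,-18,-4],[0,0,0.065]],[[-41,-15,-4],[0,0,0.065]],[[-42,-13,-4],[0,0,0.065]],[[-42,-10,-4],[0,0,0.065]],[[-43,-7,-4],[0,0,0.065]]])

```text
time_s: 1.15
position: [0.3867, 0.2438, 0.2627]
tcp_rot: [[-0.63, 0.777, -0.0], [0.777, 0.63, 0.0], [0.0, -0.0, -1.0]]
force: [0.4, 0.6, -0.3]
opening: 0.17
grasp_force: 0.0
```

drive_tool(motion=[[[-43,-4,-4],[0,0,0.065]],[[-43,-2,-4],[0,0,0.065]],[[-43,1,-4],[0,0,0.065]],[[-43,4,-4],[0,0,0.065]],[[-43,7,-4],[0,0,0.065]]])

```text
time_s: 1.65
position: [0.5054, 0.0633, 0.2826]
tcp_rot: [[-0.348, 0.937, -0.0], [0.937, 0.348, 0.0], [0.0, -0.0, -1.0]]
force: [0.8, 0.4, -0.5]
opening: 0.009
grasp_force: 0.0
```

drive_tool(motion=[[[-42,10,-4],[0,0,0.065]],[[-42,12,-4],[0,0,0.065]],[[-41,15,-4],[0,0,0.065]],[[-40,18,-4],[0,0,0.065]],[[0,0,0],[0,0,0]]])

```text
time_s: 2.15
position: [0.6042, -0.086, 0.2985]
tcp_rot: [[-0.093, 0.996, 0.004], [0.996, 0.093, -0.003], [-0.003, 0.003, -1.0]]
force: [0.2, -0.0, 0.1]
opening: 0.007
grasp_force: 0.0
```

Run:
```python
from h import *
import pickle
st=read_state();im=capture("wrist");pickle.dump((st,im),open("w1.pkl","wb"))
print(st["position"],st["tcp_rot"].round(3),st["joint_positions"].round(1))
cv2.imwrite("pics/w1.png",im[:,:,::-1])
```

```text
[ 0.60417236 -0.08603525  0.29849204] [[-0.093  0.996  0.004]
 [ 0.996  0.093 -0.003]
 [-0.003  0.003 -1.   ]] [-18.5  24.7  79.1  -0.1  75.9 -23.9]
```

View pics/w1.png

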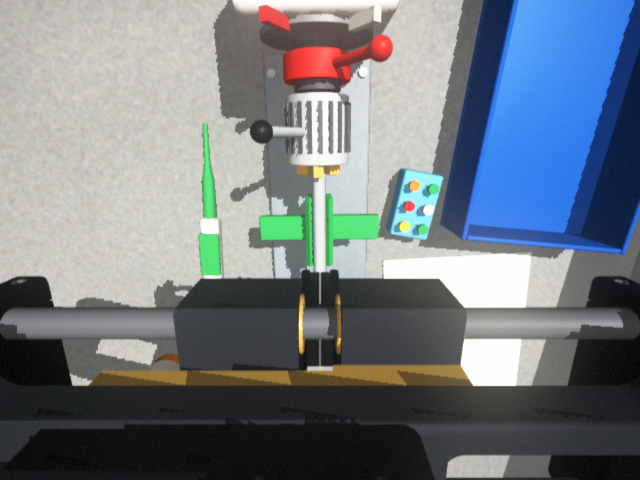

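Run:
```python
from h import *
import pickle
st,im=pickle.load(open("w1.pkl","rb"))
h=cv2.cvtColor(im,cv2.COLOR_RGB2HSV)
g=((h[...,0]>45)&(h[...,0]<75)&(h[...,1]>120)).astype(np.uint8);g[:,:235]=0 if False else g[:,:235]
g[:,:240]=0;g[:,384:]=0;g[275:]=0
# pad strips
P={}
for k,lo,hi,f in(("n",250,300,np.min),("f",338,383,np.max)):
    s=np.zeros_like(g);s[:,lo:hi]=g[:,lo:hi];ys,xs=np.nonzero(s)
    c=cv2.minAreaRect(np.c_[xs,ys].astype(np.float32)); e=xs.min() if k=="n" else xs.max()+1
    yy=ys[xs==(xs.min()if k=="n" else xs.max())].mean();print(k,c,e,yy)
    P[k]=onz(ray("wrist",(e,yy),st),.090);print(P[k].round(4))
d=P["f"]-P["n"];print("sep",np.linalg.norm(d),"yaw",np.degrees(np.arctan2(d[1],d[0])),"mid",(P["f"]+P["n"])/2)
for nm,m,z in(("black",(h[...,2]<60)&(np.arange(480)[:,None]<160)&(np.arange(480)[:,None]>110)&(np.abs(np.arange(640)-261)<20),.18),("red",(h[...,0]<8)&(h[...,1]>180)&(np.arange(480)[:,None]<70)&(np.arange(640)>368)&(np.arange(640)<400),.18)):
    ys,xs=np.nonzero(m);c=(xs.min()/2+xs.max()/2,ys.min()/2+ys.max()/2);(cx,cy),r=cv2.minEnclosingCircle(np.c_[xs,ys].astype(np.float32));print(nm,c,(cx,cy),r,len(xs))
    t={"black":((332,210.3),(346.1,218.9)),"red":((301.8,174.3),(369.3,187.1))}[nm]
    print(tri([ray("wrist",(cx,cy),st),ray("top",t[0]),ray("side",t[1])]))
# spindle centre line, rows 185..260
for y in (185,195,225,255):
    row=im[y,300:345].astype(int);print(y,[int(v) for v in h[y,305:335,1]])
```

```text
n ((279.5, 227.0), (24.0, 39.0), 90.0) 260 225.0
[ 0.54   -0.1108  0.09  ]
f ((358.0, 226.5), (23.0, 40.0), 90.0) 379 220.0
[ 0.6718 -0.0931  0.09  ]
sep 0.13296327327222976 yaw 7.665131073907783 mid [ 0.60586786 -0.10195595  0.09      ]
black (np.float64(261.0), np.float64(131.5)) (261.23529052734375, 131.38235473632812) 11.265419960021973 300
(array([ 0.55066512, -0.01030487,  0.18257765]), [np.float64(0.0012418284651984684), np.float64(0.001689462369612058), np.float64(0.0008310852254935889)])
red (np.float64(382.0), np.float64(45.5)) (382.00994873046875, 45.71192169189453) 10.167737007141113 209
(array([0.63602952, 0.05790134, 0.17820537]), [np.float64(0.0013625262160045495), np.float64(0.002129434696224845), np.float64(0.0007929842303309005)])
185 [20, 16, 15, 18, 16, 16, 15, 7, 5, 8, 6, 3, 2, 2, 2, 3, 2, 3, 4, 4, 11, 13, 15, 15, 12, 13, 15, 12, 13, 12]
195 [25, 109, 148, 129, 122, 122, 103, 42, 9, 11, 8, 3, 3, 3, 3, 2, 3, 2, 3, 10, 64, 135, 147, 144, 145, 137, 77, 19, 12, 11]
225 [151, 151, 157, 154, 161, 161, 166, 118, 23, 11, 6, 3, 3, 3, 4, 4, 3, 2, 3, 10, 50, 134, 155, 157, 159, 163, 164, 162, 159, 155]
255 [29, 120, 156, 163, 161, 166, 163, 160, 69, 16, 11, 6, 5, 4, 3, 3, 2, 3, 3, 7, 14, 117, 159, 161, 163, 163, 166, 141, 26, 14]
```

```bash
sed -i 's/^YAW=5.6/YAW=5.7\nO=np.array([.599,-.035,0])/' h.py
cat >> h.py <<'E'
def W(x,y,z): # rotator mm (z = height above bench) -> world
    c,s=np.cos(np.radians(YAW)),np.sin(np.radians(YAW))
    return O+np.array([c*x-s*y,s*x+c*y,z])/1000
def rot(p):
    c,s=np.cos(np.radians(YAW)),np.sin(np.radians(YAW));d=(np.array(p)-O)*1000
    return np.array([c*d[0]+s*d[1],-s*d[0]+c*d[1],d[2]])
E
python3 -c "
from h import *
plan(W(0,-216,200),Rt(YAW)); print(W(0,-216,200))"
```

```text
[[-33.6, 0.5, 19.6], [0.0, 0.0, -0.0008]]
[[-33.6, 0.5, 19.6], [0.0, 0.0, -0.0008]]
[[-33.6, 0.4, 19.6], [0.0, 0.0, -0.0008]]
[[-33.6, 0.4, 19.6], [0.0, 0.0, -0.0008]]
[[-33.6, 0.4, 19.6], [0.0, 0.0, -0.0008]]
[ 0.62045307 -0.249932    0.2       ]
```

drive_tool(motion=[[[-34,0.5,15],[0,0,-0.004]],[[-34,0.5,20],[0,0,0]],[[-34,0.5,20],[0,0,0]],[[-33,0.5,20],[0,0,0]],[[-33,0,23],[0,0,0]]])

```text
time_s: 2.7
position: [0.6197, -0.247, 0.2]
tcp_rot: [[-0.105, 0.995, -0.0], [0.994, 0.105, 0.001], [0.001, -0.0, -1.0]]
force: [0.2, -0.8, 0.6]
opening: 0.003
grasp_force: 0.0
```

drive_tool(motion=[[[0,0,40],[0,0,0]],[[0,0,40],[0,0,0]],[[0,0,20],[0,0,0]],[[0,0,0],[0,0,0]],[[0,0,0],[0,0,0]]])

```text
time_s: 3.2
position: [0.62, -0.2464, 0.1008]
tcp_rot: [[-0.104, 0.995, -0.001], [0.995, 0.104, 0.001], [0.001, -0.0, -1.0]]
force: [0.2, -0.2, 0.2]
opening: 0.011
grasp_force: 0.0
```

Run:
```python
from h import *
st=read_state();print(rot(st["position"]).round(1),st["force"],st["tcp_rot"].round(4))
a=cv2.resize(capture("top")[150:260,235:465,::-1],None,fx=3.4,fy=3.4,interpolation=2)
b=capture("side")[150:360,290:460,::-1]
b=cv2.resize(b,None,fx=1,fy=1)
cv2.imwrite("pics/t2.png",a); cv2.imwrite("pics/s2.png",cv2.resize(b,None,fx=2.8,fy=2.8,interpolation=2))
```

```text
[-1.000e-01 -2.125e+02  1.008e+02] [ 0.21792706 -0.16002113  0.17960227] [[-1.041e-01  9.946e-01 -5.000e-04]
 [ 9.946e-01  1.041e-01  6.000e-04]
 [ 6.000e-04 -5.000e-04 -1.000e+00]]
```

View pics/s2.png

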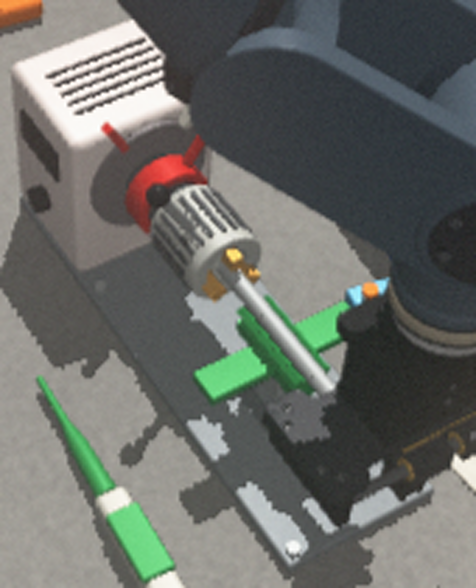

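drive_tool(motion=[[[5,0,2],[0,0,0]],[[5,0,0],[0,0,0]],[[4,0,0],[0,0,0]],[[3,0,0],[0,0,0]],[[3,0,0],[0,0,0]]])

```text
time_s: 3.8
position: [0.6183, -0.2283, 0.099]
tcp_rot: [[-0.103, 0.995, 0.001], [0.995, 0.103, -0.002], [-0.002, 0.001, -1.0]]
force: [-0.7, -2.3, 0.0]
opening: 0.003
grasp_force: 1.3
```

drive_tool(motion=[[[4,0,0],[0,0,0]],[[4,0,0],[0,0,0]],[[4,0,0],[0,0,0]],[[3,0,0],[0,0,0]],[[2,0,0],[0,0,0]]])

```text
time_s: 4.3
position: [0.6165, -0.2108, 0.0988]
tcp_rot: [[-0.103, 0.995, 0.001], [0.995, 0.103, -0.001], [-0.001, 0.001, -1.0]]
force: [-0.4, -3.5, 1.2]
opening: 0.006
grasp_force: 1.9
```

drive_tool(motion=[[[3,0,0],[0,0,0]],[[3,0,0],[0,0,0]],[[3,0,0],[0,0,0]],[[2,0,0],[0,0,0]],[[1,0,0],[0,0,0]]])

```text
time_s: 4.8
position: [0.6152, -0.1989, 0.0988]
tcp_rot: [[-0.103, 0.995, 0.0], [0.995, 0.103, -0.001], [-0.001, 0.0, -1.0]]
force: [0.7, -4.7, 3.4]
opening: 0.005
grasp_force: 2.3
```

drive_tool(motion=[[[1,0,0],[0,0,0]],[[1,0,0],[0,0,0]],[[1,0,0],[0,0,0]],[[0,0,0],[0,0,0]]])

```text
time_s: 5.2
position: [0.6148, -0.1959, 0.0987]
tcp_rot: [[-0.103, 0.995, 0.0], [0.995, 0.103, -0.0], [-0.0, 0.0, -1.0]]
force: [0.3, -4.2, 2.7]
opening: 0.005
grasp_force: 2.3
```

drive_tool(motion=[[[1,0,0],[0,0,0]],[[1,0,0],[0,0,0]],[[0,0,0],[0,0,0]]])

```text
time_s: 5.5
position: [0.6148, -0.1954, 0.0988]
tcp_rot: [[-0.103, 0.995, 0.001], [0.995, 0.103, -0.003], [-0.003, 0.001, -1.0]]
force: [-0.1, -8.8, 2.4]
opening: 0.007
grasp_force: 3.8
```

drive_tool(motion=[[[1,0,0],[0,0,0]],[[1,0,0],[0,0,0]],[[0,0,0],[0,0,0]]])

```text
time_s: 5.8
position: [0.6149, -0.1951, 0.0989]
tcp_rot: [[-0.104, 0.995, 0.002], [0.995, 0.104, -0.006], [-0.006, 0.001, -1.0]]
force: [-0.6, -11.8, 1.6]
opening: 0.006
grasp_force: 5.7
```

drive_tool(motion=[[[-15,0,0],[0,0,0]],[[-20,0,0],[0,0,0]],[[0,0,-45],[0,0,0]],[[0,-15,-45],[0,0,0]],[[0,-30,-40],[0,0,0]]])

```text
time_s: 6.3
position: [0.5742, -0.2315, 0.2292]
tcp_rot: [[-0.103, 0.995, 0.001], [0.995, 0.103, 0.002], [0.002, 0.001, -1.0]]
force: [0.1, -0.2, 0.2]
opening: 0.004
grasp_force: 0.0
```

```bash
sed -i 's/-.035,0/-.036,0/' h.py
python3 - <<'E'
from h import *
plan(W(-82,30,215),Rt(YAW));
E
```

```text
[[37.0, -6.2, 2.4], [0.0002, -0.0003, 0.0007]]
[[37.0, -6.2, 2.4], [0.0002, -0.0003, 0.0007]]
[[37.0, -6.2, 2.4], [0.0002, -0.0003, 0.0007]]
[[37.0, -6.2, 2.4], [0.0002, -0.0003, 0.0007]]
[[37.0, -6.3, 2.4], [0.0002, -0.0003, 0.0007]]
[[37.0, -6.3, 2.4], [0.0002, -0.0003, 0.0007]]
```

drive_tool(motion=[[[37,-6,2],[0,0,0.004]],[[37,-6,2],[0,0,0]],[[37,-6,2],[0,0,0]],[[37,-6,2],[0,0,0]],[[37,-6,3],[0,0,0]]])

```text
time_s: 6.8
position: [0.5239, -0.0487, 0.217]
tcp_rot: [[-0.098, 0.995, -0.002], [0.995, 0.098, 0.002], [0.003, -0.001, -1.0]]
force: [0.6, 0.4, -0.0]
opening: 0.006
grasp_force: 0.0
```

drive_tool(motion=[[[37,-7,3],[0,0,0]],[[0,0,0],[0,0,0]]])

```text
time_s: 7.0
position: [0.5107, -0.0097, 0.2134]
tcp_rot: [[-0.102, 0.995, -0.006], [0.995, 0.102, 0.004], [0.005, -0.006, -1.0]]
force: [0.5, 0.4, -0.5]
opening: 0.006
grasp_force: 0.0
```

Run:
```python
from h import *
st=read_state();print(rot(st["position"]).round(1))
w=capture("wrist")[:280:,200:420,::-1];s=capture("side")[150:360,290:460,::-1];t=capture("top")[150:260,235:465,::-1]
c=np.zeros((600,800,3),np.uint8)
a=cv2.resize(s,(400,494));c[:494,:400]=a
b=cv2.resize(t,(400,191));c[400:591,400:]=b
d=cv2.resize(w,(314,400));c[:400,400:714]=d
cv2.imwrite("pics/c3.png",c)
```

```text
[-85.3  35.  213.4]
```

View pics/c3.png

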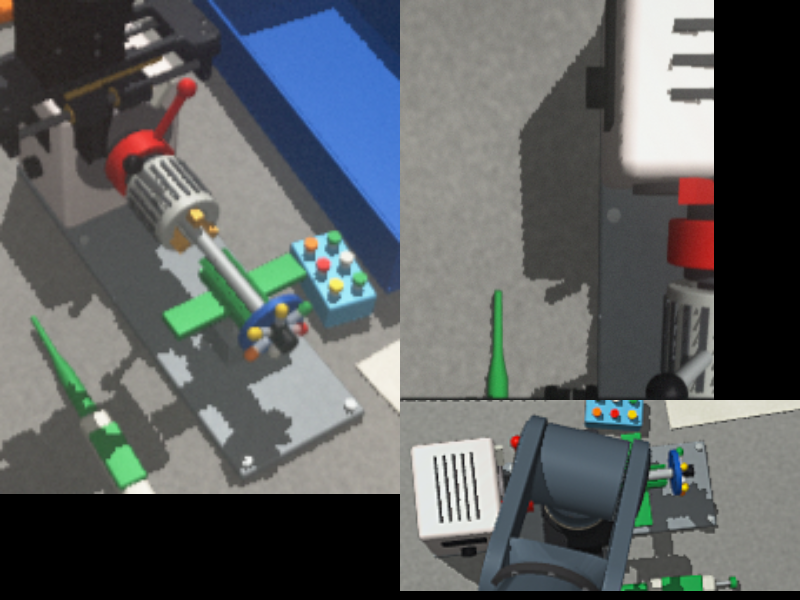

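drive_tool(motion=[[[-5,0,10],[0,0,0]],[[0,0,20],[0,0,0]],[[0,0,9],[0,0,0]],[[0,4,0],[0,0,0]],[[0,4,0],[0,0,0]]])

```text
time_s: 7.65
position: [0.5233, -0.019, 0.1754]
tcp_rot: [[-0.098, 0.995, -0.0], [0.995, 0.098, 0.0], [0.0, -0.0, -1.0]]
force: [0.3, 0.0, 0.1]
opening: 0.007
grasp_force: 0.0
```

drive_tool(motion=[[[0,6,0],[0,0,0]],[[0,6,0],[0,0,0]],[[0,6,0],[0,0,0]],[[0,6,0],[0,0,0]],[[0,6,0],[0,0,0]]])

```text
time_s: 8.15
position: [0.5503, -0.0149, 0.176]
tcp_rot: [[-0.1, 0.995, -0.006], [0.995, 0.1, 0.0], [0.001, -0.006, -1.0]]
force: [-5.5, -0.3, 3.8]
opening: 0.009
grasp_force: 2.7
```

```bash
python3 -c "
from h import *
st=read_state();print(rot(st['position']).round(1),st['force'])"
```

```text
[-46.4  25.9 176. ] [-5.52627372 -0.29324041  3.82122535]
```

drive_tool(motion=[[[1,8,0],[0,0,0]],[[1,8,0],[0,0,0]],[[1,8,0],[0,0,0]],[[0,8,0],[0,0,0]],[[0,8,0],[0,0,0]]])

```text
time_s: 8.65
position: [0.5926, -0.008, 0.1756]
tcp_rot: [[-0.099, 0.995, -0.0], [0.995, 0.099, 0.0], [0.0, 0.0, -1.0]]
force: [-4.2, -0.3, 2.2]
opening: 0.006
grasp_force: 1.7
```

drive_tool(motion=[[[0,6,0],[0,0,0]],[[0,6,0],[0,0,0]],[[0,5,0],[0,0,0]],[[0,3,0],[0,0,0]],[[0,0,0],[0,0,0]]])

```text
time_s: 9.15
position: [0.611, -0.0062, 0.1745]
tcp_rot: [[-0.099, 0.995, -0.003], [0.995, 0.099, 0.0], [0.001, -0.003, -1.0]]
force: [-4.8, -0.5, -3.8]
opening: 0.001
grasp_force: 2.2
```

```bash
python3 -c "
from h import *
st=read_state();print(rot(st['position']).round(1),st['force'])"
```

```text
[ 14.9  28.4 174.5] [-4.79638412 -0.51241245 -3.80795505]
```

drive_tool(motion=[[[0,3,0],[0,0,0]],[[0,3,0],[0,0,0]],[[0,1,0],[0,0,0]],[[0,0,0],[0,0,0]]])

```text
time_s: 9.55
position: [0.6155, -0.0057, 0.1739]
tcp_rot: [[-0.099, 0.995, -0.008], [0.995, 0.099, 0.0], [0.001, -0.008, -1.0]]
force: [-7.0, -1.2, -4.6]
opening: 0.005
grasp_force: 3.5
```

Run:
```python
from h import *
st=read_state();print(rot(st['position']).round(1),st['force'])
```

```text
[ 19.5  28.5 173.9] [-6.9950942  -1.19004342 -4.61033547]
```

drive_tool(motion=[[[0,2,0],[0,0,0]],[[0,2,0],[0,0,0]],[[0,0,0],[0,0,0]],[[0,0,0],[0,0,0]]])

```text
time_s: 9.95
position: [0.6179, -0.0053, 0.1733]
tcp_rot: [[-0.099, 0.995, -0.012], [0.995, 0.099, 0.0], [0.001, -0.012, -1.0]]
force: [-9.9, -0.4, -4.1]
opening: 0.005
grasp_force: 4.3
```

drive_tool(motion=[[[0,-10,0],[0,0,0]],[[0,-15,-20],[0,0,0]],[[0,-10,-30],[0,0,0]],[[0,-45,-30],[0,0,0]],[[0,-45,0],[0,0,0]]])

```text
time_s: 10.45
position: [0.5074, -0.0188, 0.2587]
tcp_rot: [[-0.099, 0.995, 0.018], [0.995, 0.099, -0.004], [-0.006, 0.018, -1.0]]
force: [-0.4, -0.7, 0.5]
opening: 0.003
grasp_force: 0.0
```

drive_tool(motion=[[[-20,-45,0],[0,0,0]],[[-30,-40,0],[0,0,0]],[[0,0,0],[0,0,0]]])

```text
time_s: 10.75
position: [0.4205, -0.0784, 0.2548]
tcp_rot: [[-0.093, 0.996, 0.004], [0.996, 0.093, -0.003], [-0.004, 0.004, -1.0]]
force: [-0.3, 1.1, -0.1]
opening: 0.006
grasp_force: 0.0
```

Run:
```python
from h import *
import pickle
st=read_state();print(rot(st['position']).round(1),st['force'])
w=capture("wrist");s=capture("side");t=capture("top");pickle.dump((st,w,s,t),open("w4.pkl","wb"))
c=np.zeros((600,800,3),np.uint8)
c[:,:400]=cv2.resize(s[160:310,300:400,::-1],(400,600),interpolation=2)
c[:300,400:]=cv2.resize(t[150:240,260:380,::-1],(400,300),interpolation=2)
c[300:,400:]=cv2.resize(w[:,:,::-1],(400,300))
cv2.imwrite("pics/c4.png",c)
```

```text
[-181.8  -24.5  254.8] [-0.28800163  1.11786522 -0.08972349]
```

View pics/c4.png

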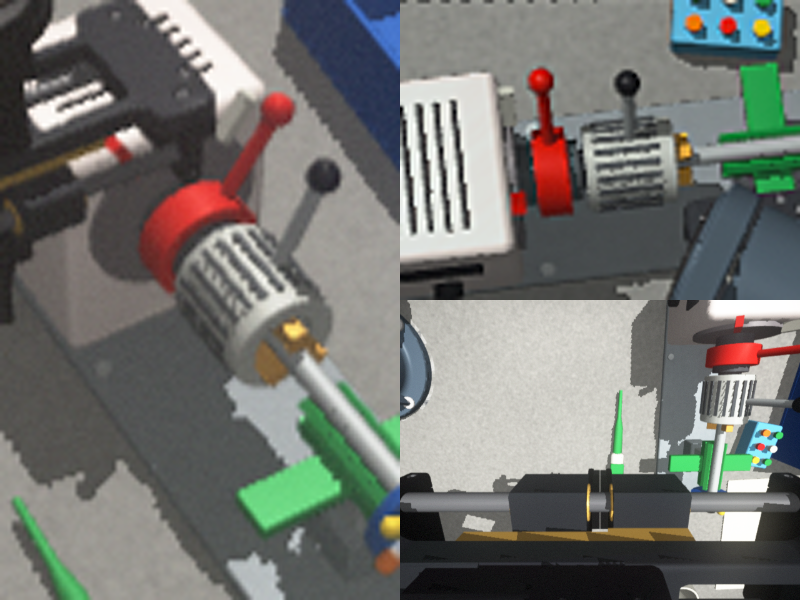

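Run:
```python
from h import *
for k,a,b in [("black",(328.1,174.6),(380.75,204.25)),("red",(302.3,174.3),(369.25,187.25)),("black0",(332,210.3),(346.1,218.9))]:
    x,e=tri([ray("top",a),ray("side",b)]);r=rot(x);print(k,r.round(1),np.arctan2(r[0],r[2]-105),np.hypot(r[0],r[2]-105),np.round(e,4))
```

```text
black [ 36.1  30.6 183.6] 0.43087881570781145 86.47113849826901 [0.0007 0.0007]
red [ 44.6  88.4 179.8] 0.537321425013225 87.05200688711591 [0.0012 0.0012]
black0 [-46.1  30.7 183.1] -0.5332124621116536 90.69660834401978 [0.0012 0.0012]
```

Run:
```python
from h import *
import pickle
st,im=pickle.load(open("w1.pkl","rb"))
for p in((318.5,195),(318.8,225),(319.6,255)): print(rot(onz(ray("wrist",p,st),.108)).round(1))
st,w,s,t=pickle.load(open("w4.pkl","rb"))
# top view: brightness columns across sleeve x and spindle
for x in (330,320,355,362): print(x,[int(v) for v in t[180:222,x].mean(1)])
```

```text
[ -0.5 -32.6 108. ]
[ -0.5 -64.7 108. ]
[ 1.00e-01 -9.84e+01  1.08e+02]
330 [105, 82, 82, 93, 90, 74, 59, 61, 64, 87, 58, 88, 192, 171, 70, 108, 212, 188, 69, 80, 129, 170, 75, 79, 150, 142, 55, 62, 85, 62, 51, 44, 58, 76, 73, 73, 73, 73, 73, 74, 74, 74]
320 [128, 127, 126, 109, 149, 144, 99, 71, 116, 86, 185, 61, 86, 206, 194, 65, 95, 211, 187, 89, 87, 169, 165, 77, 70, 131, 124, 70, 60, 87, 71, 50, 55, 52, 75, 73, 73, 73, 73, 74, 74, 74]
355 [137, 136, 137, 137, 137, 136, 138, 137, 138, 139, 128, 106, 96, 154, 175, 179, 162, 118, 86, 151, 151, 148, 146, 146, 139, 58, 67, 71, 68, 64, 77, 82, 82, 88, 92, 90, 86, 86, 86, 87, 86, 87]
362 [144, 143, 144, 144, 143, 141, 141, 141, 139, 109, 64, 57, 105, 177, 179, 168, 132, 88, 40, 69, 58, 56, 34, 66, 75, 58, 57, 67, 70, 72, 76, 78, 80, 81, 84, 85, 86, 88, 90, 89, 80, 61]
```

```bash
python3 -c "
from h import *
plan(W(10,-45,290),Rt(YAW),step=49)"
```

```text
[[-5.4, 46.9, -8.5], [0.0016, 0.0007, -0.0005]]
[[-5.4, 46.9, -8.6], [0.0016, 0.0007, -0.0005]]
[[-5.5, 46.9, -8.6], [0.0016, 0.0007, -0.0005]]
[[-5.5, 46.9, -8.7], [0.0016, 0.0007, -0.0005]]
```

drive_tool(motion=[[[-5,47,-9],[0,0,0]],[[-5,47,-9],[0,0,0]],[[-5,47,-9],[0,0,0]],[[-5,47,-9],[0,0,0]],[[0,0,0],[0,0,0]]])

```text
time_s: 11.4
position: [0.6202, -0.0762, 0.2905]
tcp_rot: [[-0.102, 0.995, 0.012], [0.995, 0.102, -0.002], [-0.003, 0.011, -1.0]]
force: [-1.4, 1.0, -0.3]
opening: 0.007
grasp_force: 0.0
```

```bash
cat > look.py <<'E'
from h import *
import sys
capture("side")
st=read_state();im=capture("wrist")
h=cv2.cvtColor(im,cv2.COLOR_RGB2HSV);print(rot(st["position"]).round(1))
def blob(m,s,tag):
    m=cv2.morphologyEx(m.astype(np.uint8),cv2.MORPH_OPEN,cv2.getStructuringElement(2,(s,s)))
    n,l,stt,c=cv2.connectedComponentsWithStats(m)
    for i in range(1,n):
        if stt[i,4]<4000:
            (x,y),r=cv2.minEnclosingCircle(np.argwhere(l==i)[:,::-1].astype(np.float32))
            if r>20: continue
            p=[rot(onz(ray("wrist",(x,y),st),z)) for z in(.178,.188)]
            print(tag,(round(x),round(y)),round(r,1),p[0].round(1),p[1].round(1),"lean",[round(float(np.arcsin(np.clip(q[0]/88,-1,1))),3) for q in p])
top=(np.arange(480)<260)[:,None]
blob((h[...,2]<55)&top,11,"black");blob(((h[...,0]<8)|(h[...,0]>172))&(h[...,1]>150)&top,13,"red")
for y in(190,215,240):
    r=h[y,300:340,1]; xs=300+np.nonzero(r<30)[0]; 
    print(y,xs.min(),xs.max(),rot(onz(ray("wrist",((xs.min()+xs.max()+1)/2-.5,y),st),.108)).round(1))
cv2.imwrite(sys.argv[1],cv2.resize(im[:280,220:420,::-1],None,fx=2.1,fy=2.1))
E
python3 look.py pics/w5.png
```

```text
[ 13.  -41.2 289.3]
red (257, 26) 16.3 [-31.5 109.4 178. ] [-29.9 106.6 188. ] lean [-0.366, -0.347]
red (365, 62) 10.8 [ 46.   86.7 178. ] [ 44.7  84.8 188. ] lean [0.55, 0.533]
190 300 339 [ 13.4 -16.6 108. ]
215 300 339 [ 13.4 -42.3 108. ]
240 301 312 [ -0.2 -69.1 108. ]
```

View pics/w5.png

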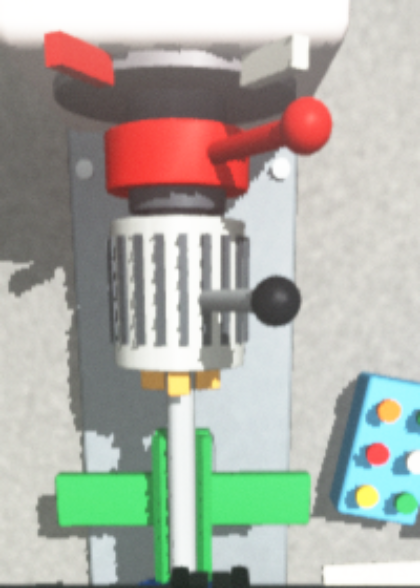

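Run:
```python
from h import *
st=read_state()
for z in(.178,.183,.188):
    p=rot(onz(ray("wrist",(351,142.9),st),z));print(p.round(1),np.arcsin(p[0]/88),np.arccos((z-.105)/.088))
```

```text
[ 34.1  30.6 178. ] 0.397691419769165 0.5925030921217257
[ 33.6  30.6 183. ] 0.39205511772384927 0.481365284458527
[ 33.2  30.7 188. ] 0.3864319200832352 0.33871680510074004
```

```bash
python3 -c "
from h import *
print(rot(read_state()['position']))
plan(W(4,30,215),Rt(YAW),step=49)"
```

```text
[ 10.26610471 -40.65158948 288.69817509]
[[23.6, -2.1, 24.6], [0.0004, 0.0, 0.0008]]
[[23.6, -2.1, 24.6], [0.0004, 0.0, 0.0008]]
[[23.6, -2.1, 24.6], [0.0004, 0.0, 0.0008]]
```

drive_tool(motion=[[[24,-2,24],[0,0,0.002]],[[24,-2,24],[0,0,0]],[[23,-2,24],[0,0,0]],[[0,0,22],[0,0,0]],[[0,0,15],[0,0,0]]])

```text
time_s: 12.0
position: [0.5961, -0.0048, 0.1787]
tcp_rot: [[-0.099, 0.995, -0.003], [0.995, 0.099, 0.001], [0.001, -0.003, -1.0]]
force: [-0.1, -0.8, -0.8]
opening: 0.007
grasp_force: 0.0
```

drive_tool(motion=[[[0,4,0],[0,0,0]],[[0,4,0],[0,0,0]],[[0,4,0],[0,0,0]],[[0,4,0],[0,0,0]],[[0,4,0],[0,0,0]]])

```text
time_s: 12.5
position: [0.6169, -0.0051, 0.1809]
tcp_rot: [[-0.097, 0.995, -0.004], [0.995, 0.097, -0.001], [-0.0, -0.004, -1.0]]
force: [-5.7, -1.8, 2.9]
opening: 0.003
grasp_force: 3.1
```

drive_tool(motion=[[[0,3,0],[0,0,0]],[[0,3,0],[0,0,0]],[[0,0,0],[0,0,0]],[[0,0,0],[0,0,0]]])

```text
time_s: 12.9
position: [0.6206, -0.0047, 0.1796]
tcp_rot: [[-0.097, 0.995, -0.009], [0.995, 0.097, -0.001], [0.0, -0.009, -1.0]]
force: [-6.8, -2.6, 1.9]
opening: 0.005
grasp_force: 3.5
```

```bash
python3 -c "
from h import *
st=read_state();print(rot(st['position']).round(1),st['force'].round(1))"
```

```text
[ 24.6  29.  179.6] [-6.8 -2.6  1.9]
```

drive_tool(motion=[[[0,3,0],[0,0,0]],[[0,3,0],[0,0,0]],[[0,2,0],[0,0,0]],[[0,0,0],[0,0,0]]])

```text
time_s: 13.3
position: [0.6249, -0.0042, 0.1778]
tcp_rot: [[-0.098, 0.995, -0.018], [0.995, 0.098, -0.001], [0.001, -0.018, -1.0]]
force: [-11.0, -2.8, -0.5]
opening: 0.008
grasp_force: 5.7
```

```bash
cat > bl.py <<'E'
from h import *
st=read_state();print(rot(st['position']).round(1),st['force'].round(1))
for n in("side","top","wrist"):
    im=capture(n);cv2.imwrite(f"b_{n}.png",im[:,:,::-1])
w=cv2.imread("b_wrist.png");s=cv2.imread("b_side.png");t=cv2.imread("b_top.png")
c=np.zeros((600,800,3),np.uint8)
c[:,:400]=cv2.resize(s[160:310,300:400],(400,600),interpolation=2)
c[:300,400:]=cv2.resize(t[150:240,260:380],(400,300),interpolation=2)
c[300:,400:]=cv2.resize(w[0:240,220:540],(400,300))
import sys;cv2.imwrite(sys.argv[1],c)
E
python3 bl.py pics/c6.png
```

```text
[ 29.   29.1 177.8] [-11.   -2.8  -0.5]
```

View pics/c6.png

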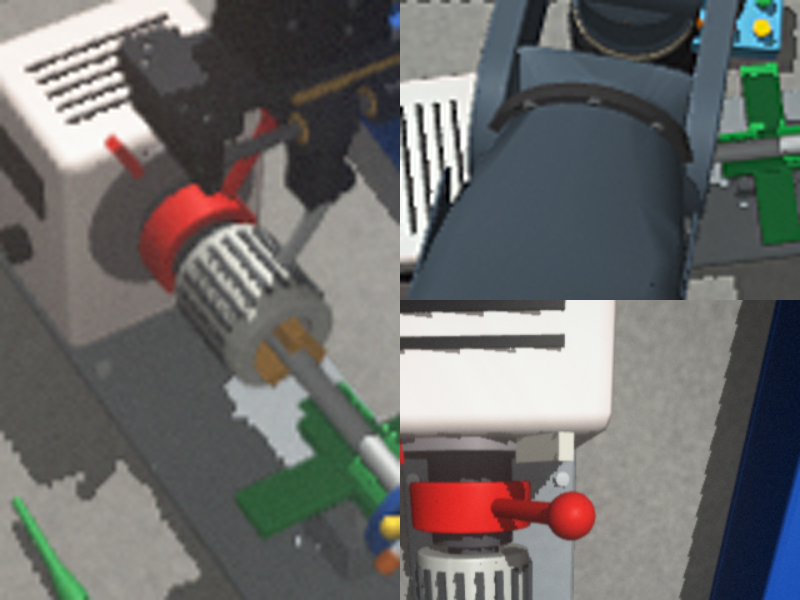

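drive_tool(motion=[[[0,-10,0],[0,0,0]],[[0,-15,-20],[0,0,0]],[[-20,5,-40],[0,0,0]],[[-25,0,-40],[0,0,0]],[[-25,0,-12],[0,0,0]]])

```text
time_s: 13.95
position: [0.6225, -0.0763, 0.2984]
tcp_rot: [[-0.098, 0.995, 0.012], [0.995, 0.098, -0.003], [-0.004, 0.011, -1.0]]
force: [-0.1, -0.9, -0.3]
opening: 0.001
grasp_force: 0.0
```

drive_tool(motion=[[[0,0,0],[0,0,0]],[[0,0,0],[0,0,0]],[[0,0,0],[0,0,0]],[[0,0,0],[0,0,0]]])

```text
time_s: 14.35
position: [0.6184, -0.0738, 0.291]
tcp_rot: [[-0.098, 0.995, -0.002], [0.995, 0.098, 0.001], [0.001, -0.002, -1.0]]
force: [-1.1, -0.2, 0.0]
opening: 0.006
grasp_force: 0.0
```

```bash
sed -i 's/<55)&top,11/<75)\&top,9/' look.py; python3 look.py /tmp/a.png; python3 -c "
from h import *
print(rot(read_state()['position']))
im=cv2.imread('/tmp/a.png');g=cv2.cvtColor(cv2.resize(im,None,fx=1/2.1,fy=1/2.1),cv2.COLOR_BGR2GRAY);
c=cv2.HoughCircles(g,cv2.HOUGH_GRADIENT,1,10,param1=100,param2=12,minRadius=9,maxRadius=15)
for x,y,r in c[0]: print(x+220,y,r,g[int(y),int(x)])" | head -20
```

```text
[ 15.6 -39.6 291.1]
black (346, 147) 10.6 [ 35.8  28.5 178. ] [ 35.   28.7 188. ] lean [0.418, 0.409]
red (254, 30) 16.8 [-31.3 109.6 178. ] [-29.6 106.8 188. ] lean [-0.364, -0.343]
red (361, 65) 10.8 [ 45.7  86.8 178. ] [ 44.6  84.9 188. ] lean [0.546, 0.532]
190 306 339 [ 17.9 -14.8 108. ]
215 300 339 [ 14.8 -40.7 108. ]
240 300 311 [ -0.  -67.6 108. ]
[ 15.80009985 -39.81113454 291.34720627]
347.5 145.5 12.1 83
360.5 62.5 13.2 132
280.5 241.5 14.4 177
```

Run:
```python
from h import *
n=W(0,1,0)-W(0,0,0);n/=np.linalg.norm(n)
def pl(p,y=30):
    o,d=ray("side",p);q=o+d*(n@(W(0,y,0)-o))/(n@d);r=rot(q);return r.round(1),round(float(np.arctan2(r[0],r[2]-105)),3),round(float(np.hypot(r[0],r[2]-105)),1)
for nm,pts in (("c4",[(323,177),(311,205),(297,235)]),("c6",[(325,208),(310,228),(295,247)])):
    for p in pts: print(nm,pl((300+p[0]/4,160+p[1]/4)))
import pickle
s4=pickle.load(open("w4.pkl","rb"))[2];s6=cv2.imread("b_side.png")[:,:,::-1]
for nm,s in(("s4",s4),("s6",s6)):
    for y in(208,212,216,220): print(nm,y,[int(v) for v in s[y,366:392].mean(1)])
```

```text
c4 (array([ 36.5,  30. , 184.1]), 0.432, 87.1)
c4 (array([ 30.5,  30. , 166.8]), 0.458, 68.9)
c4 (array([ 23.2,  30. , 148.3]), 0.492, 49.1)
c6 (array([ 39.6,  30. , 160. ]), 0.624, 67.7)
c6 (array([ 31.1,  30. , 149.4]), 0.612, 54.2)
c6 (array([ 22.5,  30. , 139.5]), 0.579, 41.2)
s4 208 [155, 154, 157, 155, 155, 155, 156, 152, 156, 156, 109, 96, 92, 88, 72, 100, 127, 135, 154, 158, 152, 152, 153, 160, 158, 156]
s4 212 [153, 155, 155, 156, 155, 155, 155, 144, 111, 98, 99, 101, 100, 142, 154, 158, 155, 156, 158, 157, 157, 158, 158, 160, 158, 156]
s4 216 [156, 157, 155, 156, 157, 147, 109, 98, 102, 102, 102, 146, 155, 158, 156, 156, 157, 156, 153, 157, 155, 155, 152, 154, 154, 160]
s4 220 [129, 122, 87, 121, 110, 102, 102, 99, 98, 145, 157, 156, 158, 159, 161, 156, 156, 155, 157, 155, 158, 153, 152, 154, 157, 156]
s6 208 [154, 155, 153, 153, 154, 156, 138, 87, 46, 45, 40, 40, 40, 46, 44, 41, 43, 41, 54, 98, 129, 141, 155, 155, 155, 152]
s6 212 [153, 153, 160, 154, 156, 153, 154, 156, 151, 154, 97, 55, 68, 92, 100, 101, 146, 156, 154, 155, 156, 160, 160, 157, 159, 154]
s6 216 [149, 155, 153, 152, 156, 154, 155, 156, 128, 107, 103, 102, 96, 116, 154, 153, 153, 156, 154, 155, 152, 154, 151, 152, 155, 157]
s6 220 [90, 130, 84, 118, 151, 146, 121, 109, 101, 99, 110, 145, 156, 157, 158, 156, 154, 155, 154, 153, 157, 153, 154, 155, 155, 155]
```

```bash
python3 -c "
from h import *
plan(W(2,30,215),Rt(YAW),step=49)"
```

```text
[[23.2, -4.6, 25.5], [-0.0005, -0.0003, -0.0005]]
[[23.3, -4.6, 25.5], [-0.0005, -0.0003, -0.0005]]
[[23.3, -4.6, 25.5], [-0.0005, -0.0003, -0.0005]]
```

drive_tool(motion=[[[23,-5,25],[0,0,0]],[[23,-5,25],[0,0,0]],[[23,-4,25],[0,0,0]],[[0,0,22],[0,0,0]],[[0,0,14],[0,0,0]]])

```text
time_s: 14.95
position: [0.597, -0.0059, 0.1791]
tcp_rot: [[-0.099, 0.995, -0.003], [0.995, 0.099, 0.001], [0.001, -0.003, -1.0]]
force: [0.2, 0.0, -0.1]
opening: 0.01
grasp_force: 0.0
```

drive_tool(motion=[[[0,5,0],[0,0,0]],[[0,5,0],[0,0,0]],[[0,4,0],[0,0,0]],[[0,0,0],[0,0,0]]])

```text
time_s: 15.35
position: [0.6141, -0.0066, 0.1824]
tcp_rot: [[-0.097, 0.995, 0.003], [0.995, 0.097, -0.001], [-0.001, 0.003, -1.0]]
force: [0.2, -0.1, -0.6]
opening: 0.003
grasp_force: 0.0
```

```bash
python3 -c "
from h import *
st=read_state();print(rot(st['position']).round(1),st['force'].round(1))"
```

```text
[ 17.9  27.8 182.4] [ 0.2 -0.1 -0.6]
```

drive_tool(motion=[[[2,2,2],[0,0,0]],[[0,1,0],[0,0,0]],[[0,0,0],[0,0,0]]])

```text
time_s: 15.65
position: [0.6149, -0.004, 0.1794]
tcp_rot: [[-0.097, 0.995, -0.001], [0.995, 0.097, 0.0], [0.0, -0.001, -1.0]]
force: [-0.4, -0.1, 0.6]
opening: 0.005
grasp_force: 0.3
```

drive_tool(motion=[[[0,2,0],[0,0,0]],[[0,1,0],[0,0,0]],[[0,0,0],[0,0,0]]])

```text
time_s: 15.95
position: [0.6161, -0.0038, 0.179]
tcp_rot: [[-0.097, 0.995, -0.005], [0.995, 0.097, 0.0], [0.0, -0.005, -1.0]]
force: [-5.6, 0.4, 2.3]
opening: 0.005
grasp_force: 2.6
```

drive_tool(motion=[[[0,2,0],[0,0,0]],[[0,1,0],[0,0,0]],[[0,0,0],[0,0,0]]])

```text
time_s: 16.25
position: [0.6179, -0.0036, 0.1784]
tcp_rot: [[-0.097, 0.995, -0.008], [0.995, 0.097, -0.0], [0.001, -0.008, -1.0]]
force: [-6.3, -1.8, 2.2]
opening: 0.003
grasp_force: 3.2
```

drive_tool(motion=[[[0,2,0],[0,0,0]],[[0,2,0],[0,0,0]],[[0,0,0],[0,0,0]]])

```text
time_s: 16.55
position: [0.6202, -0.0033, 0.1775]
tcp_rot: [[-0.097, 0.995, -0.012], [0.995, 0.097, -0.0], [0.001, -0.012, -1.0]]
force: [-8.4, -1.6, 0.7]
opening: 0.008
grasp_force: 4.2
```

drive_tool(motion=[[[0,2,0],[0,0,0]],[[0,2,0],[0,0,0]],[[0,0,0],[0,0,0]]])

```text
time_s: 16.85
position: [0.6225, -0.003, 0.1766]
tcp_rot: [[-0.098, 0.995, -0.016], [0.995, 0.098, -0.0], [0.001, -0.016, -1.0]]
force: [-11.0, -3.4, -1.4]
opening: 0.008
grasp_force: 5.2
```

drive_tool(motion=[[[0,0,0],[0,0,0]],[[0,0,0],[0,0,0]],[[0,0,0],[0,0,0]],[[0,0,0],[0,0,0]],[[0,0,0],[0,0,0]]])

```text
time_s: 17.35
position: [0.6225, -0.003, 0.1767]
tcp_rot: [[-0.097, 0.995, -0.016], [0.995, 0.097, -0.0], [0.001, -0.016, -1.0]]
force: [-9.7, -2.3, -1.0]
opening: 0.004
grasp_force: 5.1
```

drive_tool(motion=[[[0,2,0],[0,0,0]],[[0,2,0],[0,0,0]],[[0,2,0],[0,0,0]],[[0,0,0],[0,0,0]],[[0,0,0],[0,0,0]]])

```text
time_s: 17.85
position: [0.6256, -0.0027, 0.1752]
tcp_rot: [[-0.098, 0.995, -0.023], [0.995, 0.098, -0.0], [0.002, -0.023, -1.0]]
force: [-13.2, -4.0, -2.3]
opening: 0.005
grasp_force: 6.7
```

drive_tool(motion=[[[0,2,0],[0,0,0]],[[0,2,0],[0,0,0]],[[0,2,0],[0,0,0]],[[0,0,0],[0,0,0]],[[0,0,0],[0,0,0]]])

```text
time_s: 18.35
position: [0.6286, -0.0023, 0.1737]
tcp_rot: [[-0.098, 0.995, -0.031], [0.995, 0.098, -0.001], [0.002, -0.031, -1.0]]
force: [-16.6, -5.2, -4.6]
opening: 0.005
grasp_force: 8.5
```

Run:
```python
from h import *
st=read_state();print(rot(st['position']).round(1),st['force'].round(1),st["moment"].round(2))
s=capture("side")
n=W(0,1,0)-W(0,0,0);n/=np.linalg.norm(n)
def pl(p,y=30):
    o,d=ray("side",p);q=o+d*(n@(W(0,y,0)-o))/(n@d);r=rot(q);return r.round(1),round(float(np.arctan2(r[0],r[2]-105)),3),round(float(np.hypot(r[0],r[2]-105)),1)
for y in(212,216,218,220): print(y,[int(v) for v in s[y,366:396].mean(1)])
for p in((378.5,216),(375.5,220)): print("c6 ref",pl(p))
```

```text
[ 32.8  30.6 173.7] [-16.6  -5.2  -4.6] [-1.04  3.02 -0.01]
212 [153, 156, 157, 154, 156, 156, 154, 155, 153, 154, 148, 89, 49, 57, 87, 91, 103, 137, 154, 156, 155, 159, 158, 159, 156, 151, 150, 151, 155, 152]
216 [150, 152, 155, 155, 155, 156, 154, 155, 148, 125, 102, 101, 101, 98, 123, 153, 154, 153, 154, 154, 152, 151, 152, 154, 153, 156, 158, 156, 157, 157]
218 [90, 108, 133, 152, 153, 154, 155, 145, 125, 109, 101, 98, 102, 141, 156, 154, 152, 152, 154, 156, 153, 152, 148, 150, 152, 156, 153, 149, 154, 155]
220 [92, 91, 104, 118, 154, 157, 138, 121, 108, 104, 101, 109, 145, 158, 159, 160, 154, 152, 155, 157, 153, 155, 157, 154, 156, 156, 152, 155, 158, 157]
c6 ref (array([ 33.5,  30. , 151.2]), 0.627, 57.0)
c6 ref (array([ 26.7,  30. , 142.6]), 0.616, 46.1)
```

drive_tool(motion=[[[0,-1,0],[0,0,0]],[[0,-1,0],[0,0,0]],[[0,-1,0],[0,0,0]],[[0,-1,0],[0,0,0]],[[0,-1,0],[0,0,0]]])

```text
time_s: 18.9
position: [0.6272, -0.0025, 0.1745]
tcp_rot: [[-0.097, 0.995, -0.022], [0.995, 0.098, -0.0], [0.002, -0.022, -1.0]]
force: [-10.6, -3.6, -6.5]
opening: 0.004
grasp_force: 5.3
```

drive_tool(motion=[[[0,-1,0],[0,0,0]],[[0,-1,0],[0,0,0]],[[0,-1,0],[0,0,0]],[[0,-1,0],[0,0,0]],[[0,0,0],[0,0,0]]])

```text
time_s: 19.4
position: [0.6251, -0.0028, 0.1755]
tcp_rot: [[-0.097, 0.995, -0.017], [0.995, 0.097, -0.0], [0.002, -0.017, -1.0]]
force: [-8.5, -2.8, -5.7]
opening: 0.006
grasp_force: 4.5
```

drive_tool(motion=[[[0,-1,0],[0,0,0]],[[0,-1,0],[0,0,0]],[[0,-1,0],[0,0,0]],[[0,0,0],[0,0,0]]])

```text
time_s: 19.8
position: [0.6235, -0.0029, 0.1762]
tcp_rot: [[-0.097, 0.995, -0.014], [0.995, 0.097, 0.0], [0.001, -0.014, -1.0]]
force: [-7.3, -2.1, -4.1]
opening: 0.007
grasp_force: 3.6
```

drive_tool(motion=[[[0,-1,0],[0,0,0]],[[0,-1,0],[0,0,0]],[[0,-1,0],[0,0,0]],[[0,0,0],[0,0,0]]])

```text
time_s: 20.2
position: [0.6219, -0.0031, 0.1769]
tcp_rot: [[-0.097, 0.995, -0.01], [0.995, 0.097, 0.0], [0.001, -0.01, -1.0]]
force: [-5.7, -1.4, -3.8]
opening: 0.003
grasp_force: 2.9
```

drive_tool(motion=[[[0,-1,0],[0,0,0]],[[0,-1,0],[0,0,0]],[[0,-1,0],[0,0,0]],[[0,-1,0],[0,0,0]],[[0,0,0],[0,0,0]]])

```text
time_s: 20.7
position: [0.6205, -0.0032, 0.1785]
tcp_rot: [[-0.097, 0.995, -0.004], [0.995, 0.097, 0.0], [0.001, -0.004, -1.0]]
force: [-5.0, -0.5, -5.1]
opening: 0.009
grasp_force: 2.8
```

drive_tool(motion=[[[0,-2,0],[0,0,0]],[[0,-2,0],[0,0,0]],[[0,-2,0],[0,0,0]],[[0,-2,0],[0,0,0]],[[0,0,0],[0,0,0]]])

```text
time_s: 21.2
position: [0.6159, -0.0043, 0.1806]
tcp_rot: [[-0.097, 0.995, 0.005], [0.995, 0.097, -0.0], [-0.001, 0.005, -1.0]]
force: [0.1, 0.3, 0.1]
opening: 0.006
grasp_force: 0.3
```

drive_tool(motion=[[[0,-10,0],[0,0,0]],[[0,0,-40],[0,0,0]],[[0,-30,-40],[0,0,0]],[[0,-40,0],[0,0,0]],[[0,-40,0],[0,0,0]]])

```text
time_s: 21.7
position: [0.495, -0.0164, 0.2612]
tcp_rot: [[-0.097, 0.995, 0.006], [0.995, 0.097, -0.002], [-0.002, 0.006, -1.0]]
force: [-0.9, -1.0, -0.9]
opening: 0.002
grasp_force: 0.0
```

drive_tool(motion=[[[0,-40,0],[0,0,0]],[[0,-40,0],[0,0,0]],[[0,0,0],[0,0,0]],[[0,0,0],[0,0,0]]])

```text
time_s: 22.1
position: [0.4153, -0.0238, 0.2601]
tcp_rot: [[-0.096, 0.995, 0.003], [0.995, 0.096, -0.001], [-0.001, 0.003, -1.0]]
force: [-0.0, -0.5, 0.1]
opening: 0.004
grasp_force: 0.0
```

```bash
cat > m.py <<'E'
from h import *
st=read_state();print(rot(st['position']).round(1))
I={n:capture(n) for n in("top","side")}
np.savez("m.npz",**I)
roi={"top":{"black":(310,150,350,195),"red":(290,150,320,195),"blue":(385,160,430,225)},"side":{"black":(350,185,400,235),"red":(350,170,390,215),"blue":(385,270,440,330)}}
def msk(k,im):
    h=cv2.cvtColor(im,cv2.COLOR_RGB2HSV)
    return {"black":h[...,2]<85,"red":((h[...,0]<8)|(h[...,0]>172))&(h[...,1]>150),"blue":(h[...,0]>105)&(h[...,0]<125)&(h[...,1]>130)}[k]
for k in("black","red","blue"):
    rs=[]
    for n in("top","side"):
        x0,y0,x1,y1=roi[n][k];m=msk(k,I[n])[y0:y1,x0:x1].astype(np.uint8)
        if k!="blue": m=cv2.morphologyEx(m,cv2.MORPH_OPEN,cv2.getStructuringElement(2,(5,5)))
        N,l,s,c=cv2.connectedComponentsWithStats(m)
        # ball: candidate that is smallest roundish; print all
        cand=[(int(s[i,4]),(c[i]+[x0,y0]).round(1).tolist(),s[i,2:4].tolist()) for i in range(1,N) if s[i,4]>12]
        print(k,n,cand)
E
python3 m.py
```

```text
[-181.6   30.3  260.1]
black top [(38, [346.5, 165.6], [7, 7]), (48, [327.9, 174.8], [7, 9])]
black side [(14, [394.5, 185.7], [6, 3]), (14, [398.1, 193.5], [3, 6]), (63, [353.3, 199.8], [8, 10]), (52, [380.5, 204.0], [8, 9])]
red top [(37, [301.8, 174.0], [7, 7]), (68, [304.1, 191.2], [11, 8])]
red side [(27, [369.0, 186.0], [7, 5]), (61, [352.8, 209.2], [7, 10])]
blue top [(134, [393.1, 191.5], [8, 26])]
blue side [(78, [404.2, 280.9], [24, 13])]
```

```bash
python3 -c "
from h import *
plan(W(82,86,225),Rt(YAW),step=49)
print(tri([ray('top',(301.8,174.0)),ray('side',(369.,186.5))]),tri([ray('top',(327.9,174.8)),ray('side',(380.5,204.))]))"
```

```text
[[9.5, 43.6, 6.0], [0.0006, 0.0002, -0.0004]]
[[9.4, 43.6, 6.0], [0.0006, 0.0002, -0.0004]]
[[9.4, 43.6, 5.9], [0.0006, 0.0002, -0.0004]]
[[9.4, 43.6, 5.9], [0.0006, 0.0002, -0.0004]]
[[9.4, 43.7, 5.9], [0.0006, 0.0002, -0.0004]]
[[9.4, 43.7, 5.9], [0.0006, 0.0002, -0.0004]]
(array([0.63471237, 0.05754711, 0.18099094]), [np.float64(0.0009441164860607688), np.float64(0.0009441164860607515)]) (array([ 0.63141096, -0.00156153,  0.18404783]), [np.float64(0.000755901603540365), np.float64(0.000755901603540434)])
```

drive_tool(motion=[[[9,44,6],[0,0,0]],[[9,44,6],[0,0,0]],[[9,44,6],[0,0,0]],[[9,44,6],[0,0,0]],[[10,44,6],[0,0,0]]])

```text
time_s: 22.7
position: [0.633, 0.0445, 0.2285]
tcp_rot: [[-0.097, 0.995, 0.001], [0.995, 0.097, -0.0], [-0.0, 0.001, -1.0]]
force: [1.1, -0.5, 0.7]
opening: 0.007
grasp_force: 0.0
```

drive_tool(motion=[[[10,43,5],[0,0,0]],[[0,0,0],[0,0,0]],[[0,0,25],[0,0,0]],[[0,0,22],[0,0,0]],[[0,0,0],[0,0,0]]])

```text
time_s: 23.2
position: [0.6693, 0.058, 0.1733]
tcp_rot: [[-0.097, 0.995, -0.008], [0.995, 0.097, 0.0], [0.001, -0.008, -1.0]]
force: [0.1, -0.7, -1.0]
opening: 0.007
grasp_force: 0.0
```

```bash
python3 -c "
from h import *
st=read_state();print(rot(st['position']).round(1),st['force'].round(1))"
```

```text
[ 79.3  86.5 173.3] [ 0.1 -0.7 -1. ]
```

drive_tool(motion=[[[0,-8,-2],[0,0,0]],[[0,-10,-1],[0,0,0]],[[0,-10,0],[0,0,0]],[[0,-10,0],[0,0,0]],[[0,-10,0],[0,0,0]]])

```text
time_s: 23.7
position: [0.6355, 0.0536, 0.19]
tcp_rot: [[-0.095, 0.995, 0.034], [0.995, 0.095, 0.001], [-0.002, 0.034, -0.999]]
force: [11.4, 5.0, 25.0]
opening: 0.003
grasp_force: 10.8
```

drive_tool(motion=[[[0,-10,0],[0,0,0]],[[0,-10,0],[0,0,0]],[[0,-10,0],[0,0,0]],[[0,-8,0],[0,0,0]],[[0,-6,0],[0,0,0]]])

```text
time_s: 24.2
position: [0.5787, 0.0486, 0.1808]
tcp_rot: [[-0.097, 0.995, 0.0], [0.995, 0.097, -0.0], [-0.0, 0.0, -1.0]]
force: [1.1, -0.6, 1.1]
opening: 0.007
grasp_force: 0.7
```

drive_tool(motion=[[[0,-4,0],[0,0,0]],[[0,0,0],[0,0,0]],[[0,0,0],[0,0,0]]])

```text
time_s: 24.5
position: [0.5748, 0.0485, 0.1793]
tcp_rot: [[-0.097, 0.995, -0.003], [0.995, 0.097, 0.001], [0.001, -0.003, -1.0]]
force: [0.2, 1.0, -1.0]
opening: 0.003
grasp_force: 0.0
```

```bash
python3 -c "
from h import *
st=read_state();print(rot(st['position']).round(1),st['force'].round(1))"
```

```text
[-15.7  86.5 179.3] [ 0.2  1.  -1. ]
```

drive_tool(motion=[[[0,8,0],[0,0,0]],[[0,8,-30],[0,0,0]],[[-25,0,-40],[0,0,0]],[[-45,0,-40],[0,0,0]],[[-45,0,0],[0,0,0]]])

```text
time_s: 25.0
position: [0.6061, -0.0575, 0.289]
tcp_rot: [[-0.1, 0.995, 0.011], [0.995, 0.1, -0.002], [-0.003, 0.011, -1.0]]
force: [1.3, -0.0, 0.2]
opening: 0.003
grasp_force: 0.0
```

drive_tool(motion=[[[0,0,0],[0,0,0]],[[0,0,0],[0,0,0]],[[0,0,0],[0,0,0]],[[0,0,0],[0,0,0]],[[0,0,0],[0,0,0]]])

```text
time_s: 25.5
position: [0.602, -0.0556, 0.283]
tcp_rot: [[-0.099, 0.995, -0.001], [0.995, 0.099, 0.0], [0.001, -0.001, -1.0]]
force: [-0.4, -0.1, -0.2]
opening: 0.0
grasp_force: 0.0
```

```bash
python3 look.py /tmp/a.png;python3 m.py|grep red
```

```text
[  1.1 -20.  283.2]
black (366, 173) 11.2 [ 36.9  28.7 178. ] [ 35.6  29.7 188. ] lean [0.433, 0.416]
red (273, 56) 16.0 [-32.2 110.4 178. ] [-30.9 108.3 188. ] lean [-0.374, -0.359]
190 300 339 [  0.6   5.8 108. ]
215 300 339 [  0.5 -19.5 108. ]
240 300 339 [  0.4 -45.8 108. ]
red top [(28, [301.6, 191.9], [6, 6])]
red side [(71, [353.5, 209.4], [10, 10])]
```

Run:
```python
from h import *
st=read_state();im=capture("wrist");h=cv2.cvtColor(im,cv2.COLOR_RGB2HSV)
m=((h[...,0]<8)|(h[...,0]>172))&(h[...,1]>150);m[260:]=0
for y in range(40,150,4):
    print(y,''.join('#' if m[y,x:x+3].mean()>.5 else '.' for x in range(240,420,3)))
```

```text
40 ............................................................
44 ............................................................
48 ......####..................................................
52 ......########..............................................
56 ......##########............................................
60 ......##########............................................
64 ............#####...........................................
68 ............................................................
72 ............................................................
76 ........###.................................................
80 ......#######...............................................
84 ......########....################..........................
88 ......###############################.......................
92 ......###############################.......................
96 ......###############################.......................
100 ........####...######################.......................
104 ...............######################.......................
108 ...............######################.......................
112 ...............######################.......................
116 ............................................................
120 ............................................................
124 ............................................................
128 ............................................................
132 ............................................................
136 ............................................................
140 ............................................................
144 ............................................................
148 ............................................................
```

Run:
```python
from h import *
st=read_state();im=capture("wrist");h=cv2.cvtColor(im,cv2.COLOR_RGB2HSV)
m=(((h[...,0]<8)|(h[...,0]>172))&(h[...,1]>150))[70:104,250:283].astype(np.uint8)
m=cv2.morphologyEx(m,cv2.MORPH_OPEN,cv2.getStructuringElement(2,(15,15)))
ys,xs=np.nonzero(m);(x,y),r=cv2.minEnclosingCircle(np.c_[xs,ys].astype(np.float32));x+=250;y+=70
print(x,y,r,rot(st["position"]).round(1))
for z in(.180,.184,.188):
    p=rot(onz(ray("wrist",(x,y),st),z));print(p.round(1),np.arcsin(p[0]/88))
for e in(112,108): 
  xs=np.nonzero(((h[e,:,0]<8)|(h[e,:,0]>172))&(h[e,:,1]>150))[0];xs=xs[(xs>270)&(xs<370)];print("collar mid",xs.min(),xs.max(),[rot(onz(ray("wrist",((xs.min()+xs.max())/2,e),st),z)).round(1) for z in(.105,.125)])
```

```text
269.56466484069824 87.80715942382812 13.50949764251709 [  1.2 -20.7 283.5]
[-35.  89. 180.] -0.4089951677099958
[-34.5  88.4 184. ] -0.40237671911487577
[-33.9  87.9 188. ] -0.39577686138386214
collar mid 284 350 [array([ -1.3,  78. , 105. ]), array([ -1.2,  76.5, 125. ])]
collar mid 284 350 [array([ -1.3,  81.6, 105. ]), array([ -1.2,  79.9, 125. ])]
```

```bash
python3 -c "
from h import *
plan(W(3,86,216),Rt(YAW),step=49)"
```

```text
[[35.6, 0.5, 22.5], [0.0, 0.0, -0.0007]]
[[35.6, 0.6, 22.5], [0.0, 0.0, -0.0007]]
[[35.6, 0.6, 22.5], [0.0, 0.0, -0.0007]]
```

drive_tool(motion=[[[35,-2,22],[0,0,0]],[[35,-2,22],[0,0,0]],[[36,-2,23],[0,0,0]],[[0,0,20],[0,0,0]],[[0,0,16],[0,0,0]]])

```text
time_s: 26.3
position: [0.5853, 0.0495, 0.1794]
tcp_rot: [[-0.099, 0.995, -0.001], [0.995, 0.099, 0.0], [0.0, -0.001, -1.0]]
force: [0.2, 0.0, 0.4]
opening: 0.009
grasp_force: 0.0
```

drive_tool(motion=[[[0,0,0],[0,0,0]],[[0,0,0],[0,0,0]],[[0,0,0],[0,0,0]]])

```text
time_s: 26.6
position: [0.587, 0.0476, 0.1816]
tcp_rot: [[-0.096, 0.995, 0.002], [0.995, 0.096, -0.0], [-0.0, 0.002, -1.0]]
force: [0.6, 1.0, 0.4]
opening: 0.005
grasp_force: 0.0
```

```bash
python3 -c "
from h import *
st=read_state();print(rot(st['position']).round(1),st['force'].round(1))"
```

```text
[ -3.7  84.4 181.6] [0.6 1.  0.4]
```

drive_tool(motion=[[[1,-6,2],[0,0,0]],[[1,-6,1],[0,0,0]],[[0,-4,0],[0,0,0]],[[0,-3,0],[0,0,0]],[[0,-2,0],[0,0,0]]])

```text
time_s: 27.1
position: [0.5652, 0.0479, 0.1777]
tcp_rot: [[-0.097, 0.995, 0.001], [0.995, 0.097, 0.0], [-0.0, 0.001, -1.0]]
force: [2.8, 0.5, -1.8]
opening: 0.006
grasp_force: 1.2
```

drive_tool(motion=[[[0,0,0],[0,0,0]],[[0,0,0],[0,0,0]]])

```text
time_s: 27.3
position: [0.5649, 0.0479, 0.1776]
tcp_rot: [[-0.097, 0.995, -0.0], [0.995, 0.097, -0.0], [-0.0, -0.0, -1.0]]
force: [1.3, 0.7, -1.0]
opening: 0.005
grasp_force: 0.6
```

```bash
python3 -c "
from h import *
st=read_state();print(rot(st['position']).round(1),st['force'].round(1))"
```

```text
[-25.6  86.9 177.6] [ 1.3  0.7 -1. ]
```

drive_tool(motion=[[[0,10,0],[0,0,0]],[[0,15,-30],[0,0,0]],[[-25,0,-40],[0,0,0]],[[-45,0,-36],[0,0,0]],[[-40,0,0],[0,0,0]]])

```text
time_s: 27.8
position: [0.6034, -0.0543, 0.2843]
tcp_rot: [[-0.099, 0.995, 0.01], [0.995, 0.099, -0.003], [-0.004, 0.01, -1.0]]
force: [0.6, -0.4, 0.0]
opening: 0.005
grasp_force: 0.0
```

drive_tool(motion=[[[0,0,0],[0,0,0]],[[0,0,0],[0,0,0]],[[0,0,0],[0,0,0]],[[0,0,0],[0,0,0]],[[0,0,0],[0,0,0]]])

```text
time_s: 28.3
position: [0.5996, -0.052, 0.2783]
tcp_rot: [[-0.098, 0.995, -0.001], [0.995, 0.098, 0.0], [0.001, -0.001, -1.0]]
force: [0.5, 0.4, 0.2]
opening: 0.004
grasp_force: 0.0
```

```bash
python3 - <<'E'
from h import *
capture("side");st=read_state();im=capture("wrist");h=cv2.cvtColor(im,cv2.COLOR_RGB2HSV);print(rot(st["position"]).round(1))
m=((h[...,0]<8)|(h[...,0]>172))&(h[...,1]>150);m[200:]=0
for y in range(40,125,4):
    print(y,''.join('#' if m[y,x:x+3].mean()>.5 else '.' for x in range(240,380,3)))
m=m.astype(np.uint8);mm=cv2.morphologyEx(m,cv2.MORPH_OPEN,cv2.getStructuringElement(2,(17,17)));mm[:,284:]=0
n,l,s,c=cv2.connectedComponentsWithStats(mm)
for i in range(1,n):
    (x,y),r=cv2.minEnclosingCircle(np.argwhere(l==i)[:,::-1].astype(np.float32));print(x,y,r,[(p:=rot(onz(ray("wrist",(x,y),st),z))).round(1).tolist()+[round(float(np.arcsin((p[0]+1.2)/88)),3)] for z in(.180,.184)])
E
python3 look.py /tmp/a.png|grep black
```

```text
[ -0.9 -16.1 278.4]
40 ...............................................
44 ...............................................
48 ...............................................
52 .......###.....................................
56 .......#######.................................
60 .......##########..............................
64 .......##########..............................
68 ...........######..............................
72 ................#..............................
76 ...............................................
80 ...............................................
84 ....#####......................................
88 ...#######.........###############.............
92 ..##########....######################.........
96 ..####################################.........
100 ...###################################.........
104 ....######..##########################.........
108 ......##.......#######################.........
112 ...............#######################.........
116 ...............#######################.........
120 ...............................................
124 ...............................................
260.0 95.0 13.601571083068848 [[-43.6, 88.2, 180.0, -0.503], [-42.9, 87.7, 184.0, -0.494]]
283.0 99.5 2.5000998973846436 [[-27.3, 85.2, 180.0, -0.302], [-26.9, 84.7, 184.0, -0.297]]
black (272, 76) 7.6 [-35.  100.8 178. ] [-33.7  99.2 188. ] lean [-0.409, -0.393]
black (370, 178) 11.6 [ 37.3  29.2 178. ] [ 35.8  30.2 188. ] lean [0.437, 0.419]
```

```bash
python3 -c "
from h import *
plan(W(-54,-71,190),Rt(YAW),step=49)"
```

```text
[[-18.2, -17.7, 29.6], [-0.0001, -0.0, -0.0005]]
[[-18.1, -17.7, 29.6], [-0.0001, -0.0, -0.0005]]
[[-18.1, -17.7, 29.6], [-0.0001, -0.0, -0.0005]]
```

drive_tool(motion=[[[-20,-20,20],[0,0,0]],[[-20,-20,30],[0,0,0]],[[-15,-13,38],[0,0,0]],[[0,0,0],[0,0,0]],[[0,0,0],[0,0,0]]])

```text
time_s: 29.0
position: [0.5526, -0.113, 0.1907]
tcp_rot: [[-0.096, 0.995, -0.0], [0.995, 0.096, 0.001], [0.001, -0.0, -1.0]]
force: [-0.5, -0.2, 0.4]
opening: 0.002
grasp_force: 0.0
```

```bash
python3 -c "
from h import *
st=read_state();print(rot(st['position']).round(1),st['force'].round(1))"
```

```text
[-53.8 -72.1 190.7] [-0.5 -0.2  0.4]
```

drive_tool(motion=[[[0,0,40],[0,0,0]],[[0,0,30],[0,0,0]],[[0,0,15],[0,0,0]],[[0,0,5],[0,0,0]],[[0,0,5],[0,0,0]]])

```text
time_s: 29.5
position: [0.5546, -0.113, 0.097]
tcp_rot: [[-0.098, 0.995, 0.004], [0.995, 0.098, -0.001], [-0.002, 0.004, -1.0]]
force: [-0.2, 0.7, 0.1]
opening: 0.006
grasp_force: 0.0
```

drive_tool(motion=[[[0,0,4],[0,0,0]],[[0,0,4],[0,0,0]],[[0,0,4],[0,0,0]],[[0,0,4],[0,0,0]],[[0,0,4],[0,0,0]]])

```text
time_s: 30.0
position: [0.5539, -0.1133, 0.0774]
tcp_rot: [[-0.097, 0.995, 0.004], [0.995, 0.097, -0.001], [-0.001, 0.003, -1.0]]
force: [-0.8, 1.7, 7.4]
opening: 0.006
grasp_force: 3.3
```

drive_tool(motion=[[[0,0,3],[0,0,0]],[[0,0,3],[0,0,0]],[[0,0,2],[0,0,0]],[[0,0,1],[0,0,0]]])

```text
time_s: 30.4
position: [0.5539, -0.1133, 0.0683]
tcp_rot: [[-0.096, 0.995, 0.003], [0.995, 0.096, -0.001], [-0.001, 0.003, -1.0]]
force: [0.3, 1.8, 6.1]
opening: 0.001
grasp_force: 3.0
```

drive_tool(motion=[[[0,0,2],[0,0,0]],[[0,0,2],[0,0,0]],[[0,0,2],[0,0,0]],[[0,0,1],[0,0,0]],[[0,0,0],[0,0,0]]])

```text
time_s: 30.9
position: [0.5539, -0.1133, 0.0623]
tcp_rot: [[-0.097, 0.995, 0.004], [0.995, 0.097, -0.001], [-0.001, 0.004, -1.0]]
force: [-1.4, 2.0, 12.2]
opening: 0.002
grasp_force: 6.0
```

drive_tool(motion=[[[0,0,1],[0,0,0]],[[0,0,1],[0,0,0]],[[0,0,1],[0,0,0]],[[0,0,0],[0,0,0]]])

```text
time_s: 31.3
position: [0.554, -0.1133, 0.062]
tcp_rot: [[-0.097, 0.995, 0.004], [0.995, 0.097, -0.002], [-0.002, 0.004, -1.0]]
force: [-6.0, 3.0, 29.2]
opening: 0.002
grasp_force: 15.0
```

drive_tool(motion=[[[0,0,-10],[0,0,0]],[[0,0,-40],[0,0,0]],[[0,0,-45],[0,0,0]],[[10,-20,-45],[0,0,0]],[[25,-40,-45],[0,0,0]]])

```text
time_s: 31.8
position: [0.5017, -0.0905, 0.2343]
tcp_rot: [[-0.096, 0.995, 0.007], [0.995, 0.096, -0.003], [-0.004, 0.006, -1.0]]
force: [0.0, -0.6, 0.5]
opening: 0.003
grasp_force: 0.0
```

drive_tool(motion=[[[35,-40,-12],[0,0,0]],[[33,-28,0],[0,0,0]],[[0,0,0],[0,0,0]],[[0,0,0],[0,0,0]],[[0,0,0],[0,0,0]]])

```text
time_s: 32.3
position: [0.43, -0.0311, 0.2425]
tcp_rot: [[-0.097, 0.995, 0.002], [0.995, 0.097, -0.001], [-0.001, 0.002, -1.0]]
force: [0.9, -0.8, 0.1]
opening: 0.007
grasp_force: 0.0
```

```bash
cp m.npz m_collar.npz; python3 m.py
python3 - <<'E'
from h import *
I=np.load("m.npz")["side"];h=cv2.cvtColor(I,cv2.COLOR_RGB2HSV)
# spindle centre line in side and top view, knob
J=np.load("m.npz")["top"]
for x in(358,364,380,386): print(x,[int(v) for v in J[184:206,x].mean(1)])
E
```

```text
[-167.7   21.6  242.5]
black top [(38, [346.5, 165.6], [7, 7]), (48, [327.9, 174.8], [7, 9])]
black side [(36, [393.5, 187.7], [8, 7]), (14, [398.1, 195.5], [3, 6]), (124, [355.8, 200.7], [13, 13]), (52, [380.5, 204.0], [8, 9])]
red top [(59, [304.2, 191.7], [11, 7])]
red side [(71, [353.6, 209.4], [10, 10])]
blue top [(136, [393.1, 191.6], [8, 26])]
blue side [(79, [404.4, 281.3], [24, 14])]
358 [137, 137, 136, 136, 137, 138, 139, 135, 123, 162, 172, 175, 150, 106, 59, 70, 74, 34, 41, 43, 45, 38]
364 [94, 93, 91, 91, 89, 88, 81, 96, 147, 174, 178, 163, 120, 77, 65, 74, 35, 39, 44, 41, 40, 69]
380 [137, 138, 139, 139, 130, 127, 119, 175, 179, 163, 133, 93, 59, 74, 46, 37, 44, 42, 41, 58, 75, 75]
386 [134, 133, 134, 135, 133, 129, 161, 175, 170, 148, 107, 91, 105, 99, 21, 28, 38, 53, 58, 76, 74, 74]
```

Run:
```python
from h import *
print(rot(onz(ray("top",(393.1,191.6)),.118)).round(1))
print(hand_in())
```

```text
[  -4.9 -121.3  118. ]
the job is handed in; nothing more can be done
None
```

I handed the job in after about 32 s, with each step done in the order asked, but the sleeve rests at about 1.03–1.04 rad, short of the 1.1–1.2 you gave for a firm grip. I pushed it to about 1.2 and it sprang back to the same angle, even on a slow release. The rest is as asked: spindle pushed home against the stop, lock collar at about 1.10, rest pressed to the bottom. Measured before and after the rest went down, the carousel's disc moved less than about 1 mm, so the chuck holds it close to level.

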